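# Start the hob: cooker switch, power key, start bar

## Task

Get the hob heating under the saucepan: first push down the raised end of the big rocker on the cooker switch box until it has tipped right over, then press the hob's round power key all the way in so that it stays down, and last press the long start bar all the way down and let it spring back. Press nothing out of this order, and do not press the two small square keys. Nothing is to be picked up: leave the saucepan, pepper mill, can and carton where they stand.

Things in the scene. Friction and masses are not known exactly. Their poses are not given: they have to be found in the camera images.
- switch_box: cooker switch: white box 100 x 100 mm, 45 mm high, fixed to the worktop left or right of the hob, turned up to 70 degrees. Origin: centre of underside. On top one white rocker, 64 mm along the box's x and 40 mm along y, tips about the box's y axis (pivot 45 mm above the worktop; middle of the rocker's top at 61 mm). At first its +x end is raised.
- rocker_press (a point): point to press on the rocker: on its top face, 22 mm from the pivot towards the end that is raised at the start (the box's +x end); it moves with the rocker, about 65 mm above the worktop at first and 56 mm when tipped over. The rocker has a steady friction: about 3 to 4 N at this point moves it.
- rocker (a joint): rocker angle in rad: from -0.20 to -0.15 at the start (off, +x end raised) to +0.20 (tipped right over, on, +x end down against its stop). It stays where it is left.
- hob: single hob, fixed: black box 360 (x) x 300 (y) mm, 60 mm high, glass plate on its far part (top at 64 mm). Origin: centre of underside. Along its -x edge, towards the robot, a flat deck 60 mm above the worktop has a row of four white keys, 138 mm to the -x side of the origin: power key and start bar at the two ends (either way round, each 98 mm from the middle), two square keys in the middle.
- power_key_top (a point): centre of the top of the round power key: 30 mm across, 14 mm above the deck (74 mm above the worktop). It moves straight down 7 mm against a steady friction of about 4 N and stays in.
- power_key (a joint): how far the power key is in, m: 0 out, 0.007 fully in. It stays at the depth to which it is pushed.
- start_bar_top (a point): centre of the top of the start bar: 60 mm along the hob's y axis, 20 mm along x, 14 mm above the deck (74 mm above the worktop). Sprung: about 2 N to start, 5.5 N fully down, 7 mm travel; springs back when let go.
- start_bar (a joint): how far the start bar is down, m: 0 up, 0.007 fully down.
- square_a_top (a point): centre of the top of one small square key, 14 x 14 mm, 9 mm above the deck, 24 mm to the +y side of the middle of the row; sprung; not to be pressed.
- square_b_top (a point): the same for the other small square key, 24 mm to the -y side of the middle of the row.
- square_a (a joint): how far square key a is down, m: 0 up, 0.007 down.
- square_b (a joint): how far square key b is down, m: 0 up, 0.007 down.
- pan_center (a point): centre, half-way up, of a loose steel saucepan on the glass plate: 150 mm across, 70 mm high (rim about 134 mm above the worktop), with a black handle that reaches 215 mm from its axis, on the side away from the robot. Its middle stands about 190 mm behind the row of keys. Leave alone.
- mill_center (a point): centre, half-way up, of a loose wooden pepper mill, 54 mm across, 132 mm high, on the other side of the hob from the switch box. Leave alone.
- can_center (a point): centre, half-way up, of a loose drink can, 66 mm across, 115 mm high. Leave alone.
- carton_center (a point): centre, half-way up, of a loose white and grey-blue paper carton, 50 x 90 mm, 150 mm high with a thin seam along its top. Leave alone.
Mind the look-alikes: they are no part of the job. Of the things shaped like the switch_box, the white one is meant.

How it is judged:
By the outcome, as a careful person would: the job done as asked, in the order asked, and still so for the second after the job is handed in, with the robot touching nothing.
It also fails if it takes over 61 s, if anything falls off the work surface, if the arm or the gripper's body presses on something with over 40 N, if the wrist force passes 120 N, or if a joint passes its speed limit or range.

## Robot

A 6-joint arm with a two-finger parallel gripper is mounted at the origin on the work surface. World frame = base frame: x ahead of the robot, y to its left, z up, the work surface at z = 0. Lengths are in m, angles in rad, forces in N, time in s.
With the tool pointing down it reaches from about 0.375 to 0.975 m from the base axis. Payload 3.8 kg.
Tool frame: the origin (TCP) lies on the mounting face of the last link; the fingertips stand 173 mm ahead of it and the grasp point (between the pads) lies 155 mm ahead of it; z points along the fingers, y is the direction in which the jaws open and shut (so a half turn about z gives the same grasp; the last joint's range is limited). The gripper opens to 85 mm and grips with 20 to 120 N. Pads are 22 mm wide; open, the fingers measure 114 mm over their backs; the gripper's body (76 mm by 85 mm) begins 54 mm behind the grasp point. The pads swing forward as they close: fully open they stand 13 mm farther back than shut.
Start: joints at [1.089, 0.264, 1.604, -0, 1.274, -0.037], TCP at [0.29, 0.609, 0.405] pointing down, gripper open.
Joint ranges: [-2.63, 2.63], [-0.94, 2.18], [0.31, 2.57], [-1.31, 4.45], [0, 2.66], [-2.55, 2.55]. Speed limits (rad/s): [2.57, 2.57, 3.14, 3.14, 3.14, 3.14].

## Interface

Orientations are given as a rotation vector (axis times angle).
In Python, from workcell import bot gives the robot as it stands.
- The arm moves only by the shell command python3 -m jog 'ROWS' [FORCE]. ROWS is JSON, a list that holds one entry, the list of rows, each a list of 7 numbers: the closure, from 0 (fully open) to 1 (shut), then the shift along the tool's x, y, z in cm, then the turn, a rotation vector about the tool's x, y, z in rad. A call has 1 to 12 rows; each row is the pose to reach, as a shift and turn from the pose commanded when the call began, along the tool's axes at that moment; what a row does not reach only later rows make up. A row lasts 1/8 s, in which the tool goes at most 62.5 mm and 10.7 degrees, less where a joint would pass 70% of its speed; a pose out of reach is approached as far as the arm can. A call with a gripper value outside its range is refused whole. The fingers move at their own pace and stop on an object; FORCE is the grip in N (left out, the last holds). Time passes only in rows, so rows that repeat a pose let the fingers close. It gives the time, the measured TCP pose, the force and the opening at its end, in the units of the state.
- bot.read_state(): the state, without advancing time (a new reading comes with each control period).
- bot.read_camera(name): name is "side" or "top" or "wrist"; returns the picture (384x512x3 uint8, red, green, blue); there is no depth.
- bot.camera_model(name): a dict with "intrinsics" (3x3 intrinsics, pixels), "k1" (the pictures are not rectified: a ray, as slopes to the right and down, at radius r is drawn at 1 + k1 r^2 times it, then the intrinsics apply), "rvec" (rotation vector, rad) and "tvec" (3), from world to camera coordinates, as OpenCV has them. Camera axes: x right, y down, z forward; pixel columns grow to the right and rows downward; lengths in m; the calibration is good to about 2 mm. A picture is of the moment at which its call begins: read the wrist's pose just before it. camera_model takes no time and is no camera call; for the wrist camera it gives the pose at the moment of the call.
- bot.finish_job(): hands the job in, once; it reports no verdict.
The state is a dict: "time": time; "q": joint angles; "joint_vel": joint speeds; "joint_torque": joint torques, N m; "tool_pos": TCP position; "tcp_rot": TCP orientation; "wrist_force": force on the tool from outside, world axes, zero at the start; "torque": the same for the moment, N m; "width": opening from 0.0 (shut) to 1.0 (fully open).
Only numpy, scipy, OpenCV 4.12 (cv2) and the standard library are available. Lean on these libraries where they do the work, as an engineer would, in place of code of your own. Each camera call takes 0.05 s, during which the arm holds its last target.

## Working session

There is one attempt and no reset: what is moved stays moved. The work goes in short steps, Python scripts to look and compute and a shell command to move; the robot and the scene stay as the last step left them, time stands still between calls to the robot, and variables do not carry over. Pictures are saved under pics/ and viewed, and the job is handed in when it is done.

```bash
ls; mkdir -p pics
python3 - <<'E'
from workcell import bot
import cv2
s=bot.read_state();print(s)
for n in ["side","top"]:
    im=bot.read_camera(n);cv2.imwrite(f"pics/{n}0.png",cv2.cvtColor(im,cv2.COLOR_RGB2BGR))
    print(n,bot.camera_model(n))
E
```

```text
pics
{'time': 0.0, 'q': array([ 1.08906601e+00,  2.64748629e-01,  1.60540162e+00,  1.87920416e-05,
        1.27373712e+00, -3.69186327e-02]), 'joint_vel': array([ 1.22221184e-05, -1.37737025e-03, -5.62100979e-05,  1.16395373e-03,
       -1.53008917e-04, -1.14597683e-03]), 'joint_torque': array([-2.05198769e-03, -5.15106797e+01, -3.67314613e+01, -3.86487536e-04,
        1.28998450e-02, -1.81850532e-05]), 'tool_pos': array([0.29028752, 0.60899262, 0.40334974]), 'tcp_rot': array([-0.69283701, -3.06361931,  0.0034761 ]), 'wrist_force': array([-0.83745208, -0.43788096, -1.03762457]), 'torque': array([ 0.03443972,  0.00696151, -0.05319233]), 'width': 1.0021982637684226}
side {'intrinsics': array([[372.98887987,   0.        , 254.57749152],
       [  0.        , 372.98887987, 193.34009455],
       [  0.        ,   0.        ,   1.        ]]), 'k1': -0.10726675869113213, 'rvec': array([ 2.06804883, -0.84875496,  0.41727348]), 'tvec': array([-0.3400612 ,  0.33158806,  0.76970001])}
top {'intrinsics': array([[360.58330994,   0.        , 257.62080336],
       [  0.        , 360.58330994, 190.5138574 ],
       [  0.        ,   0.        ,   1.        ]]), 'k1': 0.0382194559453387, 'rvec': array([ 2.16629155, -2.18957393,  0.05866184]), 'tvec': array([0.0844106 , 0.52975517, 1.02900498])}
```

View pics/side0.png

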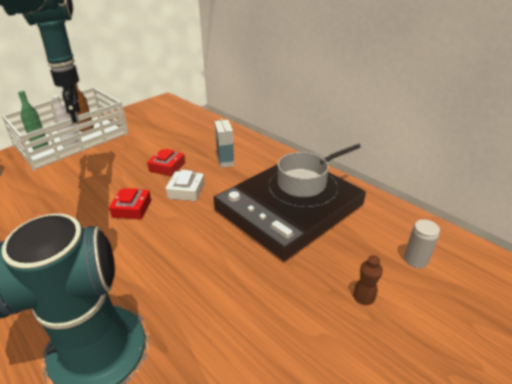

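View pics/top0.png

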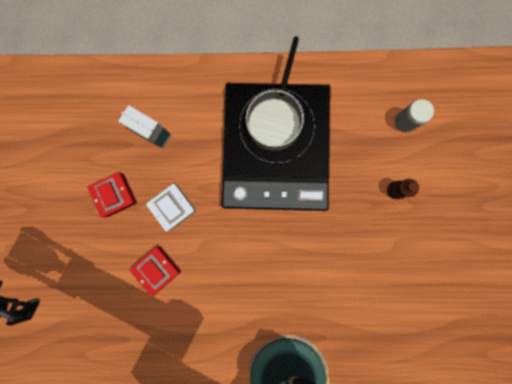

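The top view has three switch-box shapes: white at (170,207), red at (111,194) and red at (155,270). The white one fits the description. The hob's round key is at (240,193), the squares at (266,194) and (284,194), and the bar at (312,195). The carton is at (145,125), the mill at (402,188) and the can at (415,115). I'll confirm this in enlarged crops and measure.

```bash
cat > h.py <<'E'
import numpy as np, cv2
from workcell import bot
def ray(m,uv):
    K=m["intrinsics"];k=m["k1"]
    p=cv2.undistortPoints(np.array([[uv]],float),K,np.array([k,0,0,0,0.]))[0,0]
    R=cv2.Rodrigues(np.array(m["rvec"]))[0];t=np.array(m["tvec"])
    return -R.T@t, R.T@np.array([p[0],p[1],1])
def onz(m,uv,z):
    c,d=ray(m,uv); return c+d*(z-c[2])/d[2]
def proj(m,P):
    return cv2.projectPoints(np.array(P,float).reshape(-1,1,3),np.array(m["rvec"]),np.array(m["tvec"]),m["intrinsics"],np.array([m["k1"],0,0,0,0.]))[0][:,0]
E
python3 - <<'E'
from h import *
t=cv2.imread("pics/top0.png");s=cv2.imread("pics/side0.png")
a=cv2.resize(t[175:240,135:205],None,fx=6,fy=6,interpolation=cv2.INTER_CUBIC)
b=cv2.resize(s[160:210,155:215],None,fx=6,fy=6,interpolation=cv2.INTER_CUBIC)
c=np.zeros((max(a.shape[0],b.shape[0]),a.shape[1]+b.shape[1],3),np.uint8);c[:a.shape[0],:a.shape[1]]=a;c[:b.shape[0],a.shape[1]:]=b
d=cv2.resize(t[175:215,215:335],None,fx=6,fy=6,interpolation=cv2.INTER_CUBIC)
cv2.imwrite("pics/box.png",c);cv2.imwrite("pics/keys.png",d)
g=t.min(2)
m=bot.camera_model("top")
for name,(x0,y0,x1,y1),th,z in [("keys",(225,182,328,206),140,.074),("box",(140,178,200,237),140,.045)]:
    mk=(g[y0:y1,x0:x1]>th).astype(np.uint8)
    n,l,st,ce=cv2.connectedComponentsWithStats(mk)
    for i in range(1,n):
        if st[i,4]<8: continue
        zz=z if name=="box" or st[i,4]>60 else .069
        p=ce[i]+[x0,y0]; print(name,st[i],p.round(1),onz(m,p,zz).round(4))
        if name=="box":
            cs=cv2.findContours((l==i).astype(np.uint8),0,1)[0]
            r=cv2.minAreaRect(max(cs,key=cv2.contourArea));print(r); 
            for q in cv2.boxPoints(r): print((q+[x0,y0]).round(1),onz(m,q+[x0,y0],.045).round(4))
E
```

```text
keys [  9   5  12  13 113] [239.6 192.8] [0.5209 0.1275 0.074 ]
keys [ 75   9  23   9 194] [311.3 194.8] [ 0.5133 -0.0692  0.074 ]
keys [39 10  5  5 24] [266.1 193.9] [0.5174 0.0546 0.069 ]
keys [57 10  5  5 25] [284. 194.] [0.5167 0.0052 0.069 ]
box [   6    6   48   47 1178] [169.3 207.4] [0.4838 0.329  0.045 ]
((29.419998168945312, 29.059999465942383), (34.999996185302734, 35.399993896484375), 53.13010025024414)
[144.8 203.7] [0.495  0.3984 0.045 ]
[173.1 182.4] [0.5546 0.3186 0.045 ]
[194.1 210.4] [0.4743 0.2587 0.045 ]
[165.8 231.7] [0.4155 0.3382 0.045 ]
```

View pics/box.png

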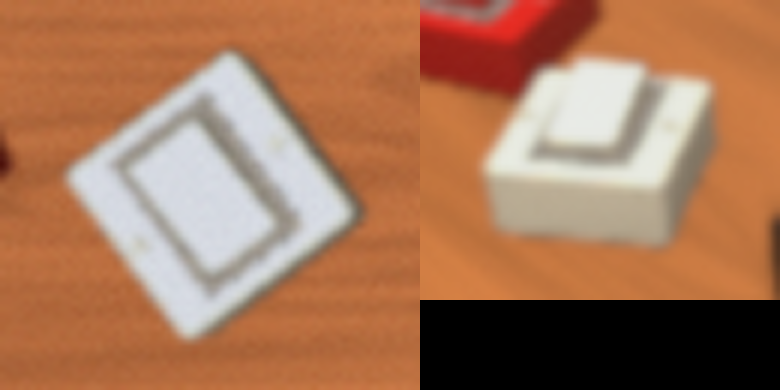

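View pics/keys.png

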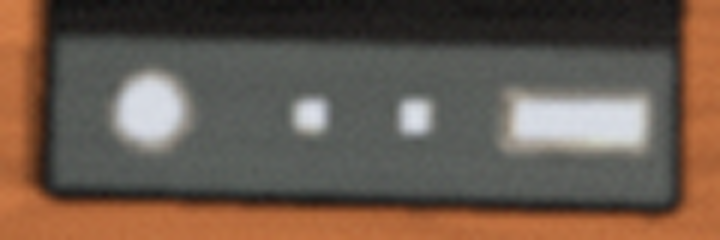

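The crops confirm the white box: its centre is about (0.485, 0.329) and the rocker's long axis runs along ±(0.8, 0.6). The hob row has the round key at (0.521, 0.1275) and the bar at (0.513, -0.069). The raised end still has to be settled, so I'll triangulate the rocker and check the tool axes.

Run:
```python
from h import *
s=bot.read_state();R=cv2.Rodrigues(s["tcp_rot"])[0];print(R.round(3))
w=bot.camera_model("wrist");print(w)
Rw=cv2.Rodrigues(w["rvec"])[0];c=-Rw.T@w["tvec"];print("cam in tool",R.T@(c-s["tool_pos"]),"fwd",R.T@Rw.T[:,2], "right",R.T@Rw.T[:,0])
T=bot.camera_model("top");S=bot.camera_model("side")
C=np.array([.485,.3285]);u=np.array([.8,.6]);v=np.array([-.6,.8])
import itertools
for sg in(1,-1):
    a=-0.18
    P=[]
    for x,y in [(32,20),(32,-20),(-32,-20),(-32,20)]:
        X=x*np.cos(a)+16*np.sin(a); Z=45+16*np.cos(a)-x*np.sin(a)
        p=C+sg*u*X/1000+v*sg*y/1000;P.append([p[0],p[1],Z/1000])
    print(sg,"top crop",((proj(T,P)-[135,175])*6).round(0).tolist(),"side crop",((proj(S,P)-[155,160])*6+[420,0]).round(0).tolist())
im=bot.read_camera("wrist");cv2.imwrite("pics/w0.png",im[...,::-1])
```

```text
[[-0.903  0.43  -0.001]
 [ 0.43   0.903 -0.002]
 [ 0.    -0.002 -1.   ]]
{'intrinsics': array([[299.87841294,   0.        , 255.14922333],
       [  0.        , 299.87841294, 192.9272434 ],
       [  0.        ,   0.        ,   1.        ]]), 'k1': -0.005828903452382136, 'rvec': array([-2.42064956, -1.52823388, -0.24153689]), 'tvec': array([-0.67256636, -0.04103673,  0.3801207 ])}
cam in tool [ 0.07939253 -0.0012756   0.03091693] fwd [-3.11638320e-01 -9.33420496e-05  9.50200794e-01] right [-5.52754121e-05  9.99999995e-01  8.01052925e-05]
1 top crop [[123.0, 168.0], [193.0, 115.0], [279.0, 223.0], [210.0, 276.0]] side crop [[581.0, 52.0], [651.0, 58.0], [619.0, 140.0], [547.0, 134.0]]
-1 top crop [[266.0, 213.0], [196.0, 266.0], [123.0, 159.0], [192.0, 107.0]] side crop [[620.0, 116.0], [547.0, 110.0], [586.0, 64.0], [656.0, 70.0]]
```

View pics/w0.png

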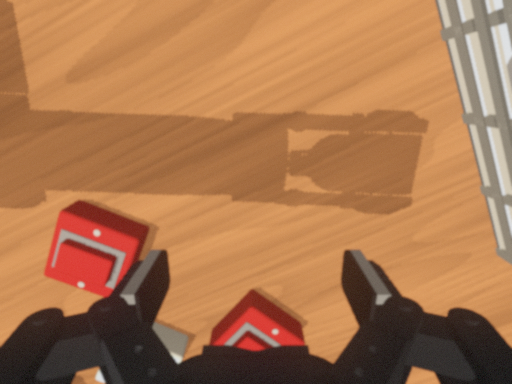

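Both views match the raised end at world direction (+0.8, +0.6). The side crop's rocker length of about 82 px fits this, where the other direction predicts 46 px. The wrist view shows only the red look-alikes. I'll go above the press point with the gripper shut.

```bash
python3 -m jog '[[[1,-30.7,-15,5,0,0,-1.09],[1,-30.7,-15,5,0,0,-1.09],[1,-30.7,-15,5,0,0,-1.09],[1,-30.7,-15,5,0,0,-1.09],[1,-30.7,-15,5,0,0,-1.09],[1,-30.7,-15,5,0,0,-1.09],[1,-30.7,-15,7,0,0,-1.09],[1,-30.7,-15,7,0,0,-1.09],[1,-30.7,-15,7,0,0,-1.09],[1,-30.7,-15,7,0,0,-1.09]]]' 40
python3 - <<'E'
from h import *
s=bot.read_state();R=cv2.Rodrigues(s["tcp_rot"])[0];print(R.round(3),s["tool_pos"],s["width"],s["wrist_force"])
w=bot.camera_model("wrist")
im=bot.read_camera("wrist")[...,::-1].copy()
C=np.array([.485,.3285]);u=np.array([.8,.6]);v=np.array([-.6,.8])
for x,y,z in [(50,50,45),(50,-50,45),(-50,-50,45),(-50,50,45)]:
    p=C+u*x/1000+v*y/1000;q=proj(w,[p[0],p[1],z/1000])[0];print(q.round(1));cv2.circle(im,tuple(int(a) for a in q),2,(0,0,255),-1)
cv2.imwrite("pics/w1.png",im)
print("tip",s["tool_pos"]+R[:,2]*.173)
p=C+u*.023; d=np.array([p[0],p[1],.066])-(s["tool_pos"]+R[:,2]*.173);print("shift tool cm to touch",R.T@d*100)
E
```

```text
time: 1.4
tool_pos: [0.5026, 0.343, 0.3354]
tcp_rot: [-0.998, 2.978, 0.001]
wrist_force: [-0.5, -0.2, 0.4]
width: -0.003
[[-0.798 -0.602  0.001]
 [-0.602  0.798  0.001]
 [-0.001  0.    -1.   ]] [0.50256968 0.34295847 0.33538219] -0.0025129374448438595 [-0.46949945 -0.1682509   0.44890909]
[308.7 216.1]
[201.7 215.8]
[195.3 104.3]
[315.7 104.7]
tip [0.50271425 0.34307593 0.16238229]
shift tool cm to touch [ 2.37896733e-03 -1.03615532e-01  9.63822832e+00]
```

View pics/w1.png

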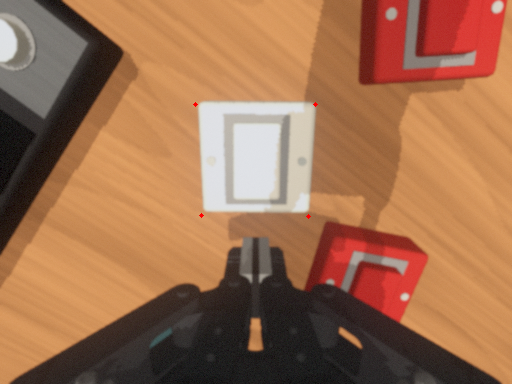

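The wrist view shows the white box at (200–315, 103–213), within a few px of the prediction. The fingertip is over the raised (+x) end, so I'll descend.

```bash
python3 -m jog '[[[1,0,-0.1,5,0,0,0],[1,0,-0.1,8,0,0,0],[1,0,-0.1,8.8,0,0,0],[1,0,-0.1,9.1,0,0,0],[1,0,-0.1,9.3,0,0,0],[1,0,-0.1,9.5,0,0,0],[1,0,-0.1,9.7,0,0,0],[1,0,-0.1,9.8,0,0,0],[1,0,-0.1,9.9,0,0,0],[1,0,-0.1,9.9,0,0,0],[1,0,-0.1,9.9,0,0,0]]]'
```

```text
time: 2.82
tool_pos: [0.5041, 0.3413, 0.2363]
tcp_rot: [-0.996, 2.978, 0.001]
wrist_force: [3.2, 2.1, 4.3]
width: -0.0
```

```bash
python3 -m jog '[[[1,0,0,0.1,0,0,0],[1,0,0,0.2,0,0,0],[1,0,0,0.3,0,0,0],[1,0,0,0.4,0,0,0],[1,0,0,0.5,0,0,0],[1,0,0,0.5,0,0,0]]]'
python3 - <<'E'
from h import *
im=bot.read_camera("side")[...,::-1]
cv2.imwrite("pics/s1.png",cv2.resize(im[130:230,130:270],None,fx=5,fy=5,interpolation=cv2.INTER_CUBIC))
E
```

```text
time: 3.58
tool_pos: [0.5048, 0.3418, 0.232]
tcp_rot: [-0.995, 2.975, 0.002]
wrist_force: [4.8, 3.9, 7.8]
width: -0.002
```

View pics/s1.png

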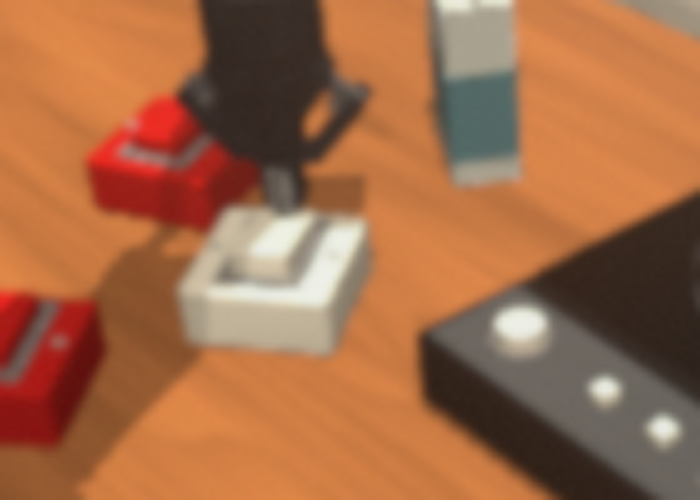

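```bash
python3 -m jog '[[[1,0.1,0,0.1,0,0,0],[1,0.2,0,0.2,0,0,0],[1,0.2,0,0.3,0,0,0],[1,0.2,0,0.4,0,0,0],[1,0.2,0,0.4,0,0,0]]]'
```

```text
time: 4.25
tool_pos: [0.5047, 0.3418, 0.2304]
tcp_rot: [-0.992, 2.97, 0.005]
wrist_force: [5.8, 5.4, 13.6]
width: -0.004
```

```bash
python3 -m jog '[[[1,0.1,0,0.2,0,0,0],[1,0.1,0,0.4,0,0,0],[1,0.1,0,0.5,0,0,0],[1,0.1,0,0.5,0,0,0]]]'
python3 -m jog '[[[1,0,0,-2,0,0,0],[1,0,0,-6,0,0,0],[1,0,0,-10,0,0,0],[1,0,0,-10,0,0,0]]]'
python3 - <<'E'
from h import *
s=bot.read_state();print(s["tool_pos"],s["wrist_force"])
im=bot.read_camera("side")[...,::-1]
T=bot.read_camera("top")[...,::-1]
cv2.imwrite("pics/s2.png",cv2.resize(im[160:210,155:215],None,fx=8,fy=8,interpolation=cv2.INTER_CUBIC))
w=bot.read_camera("wrist")[...,::-1]
cv2.imwrite("pics/w2.png",w)
S=bot.camera_model("side");W=bot.camera_model("wrist")
C=np.array([.485,.3285]);u=np.array([.8,.6]);v=np.array([-.6,.8])
for a in (-.18,.1,.2):
    P=[]
    for x,y in [(32,20),(32,-20),(-32,-20),(-32,20)]:
        X=x*np.cos(a)+16*np.sin(a); Z=45+16*np.cos(a)-x*np.sin(a)
        p=C+u*X/1000+v*y/1000;P.append([p[0],p[1],Z/1000])
    print(a,"side crop",((proj(S,P)-[155,160])*8).round(0).tolist(),"wrist",proj(W,P).round(0).tolist())
E
```

```text
time: 4.75
tool_pos: [0.5047, 0.3417, 0.2296]
tcp_rot: [-0.992, 2.968, 0.005]
wrist_force: [-0.3, 1.4, 33.4]
width: -0.001
time: 5.25
tool_pos: [0.5013, 0.3392, 0.3239]
tcp_rot: [-0.995, 2.978, 0.001]
wrist_force: [0.4, -0.0, 0.0]
width: 0.004
[0.50131815 0.33924832 0.32392621] [ 0.37205564 -0.04717539  0.03734302]
-0.18 side crop [[214.0, 70.0], [308.0, 77.0], [266.0, 187.0], [169.0, 179.0]] wrist [[283.0, 217.0], [233.0, 217.0], [232.0, 136.0], [284.0, 136.0]]
0.1 side crop [[220.0, 82.0], [313.0, 89.0], [266.0, 162.0], [169.0, 154.0]] wrist [[282.0, 218.0], [234.0, 218.0], [231.0, 143.0], [285.0, 143.0]]
0.2 side crop [[222.0, 87.0], [315.0, 94.0], [267.0, 153.0], [170.0, 145.0]] wrist [[281.0, 218.0], [234.0, 218.0], [231.0, 146.0], [285.0, 146.0]]
```

View pics/s2.png

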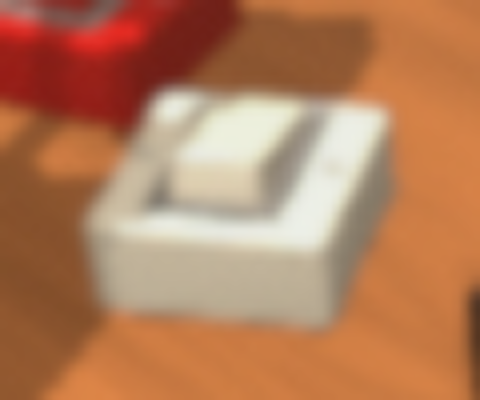

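View pics/w2.png

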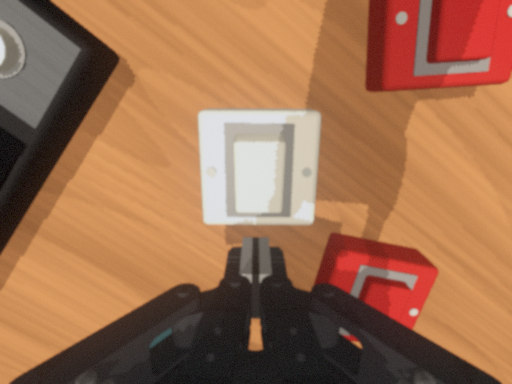

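The force rose steeply to 33 N, which looks like a hard stop. The side crop shows the -x end now raised. I'll check the final angle precisely in the wrist picture.

Run:
```python
from h import *
w=cv2.imread("pics/w2.png")
cv2.imwrite("pics/w2c.png",cv2.resize(w[100:235,190:330],None,fx=5,fy=5,interpolation=cv2.INTER_CUBIC))
W=bot.camera_model("wrist")
C=np.array([.485,.3285]);u=np.array([.8,.6]);v=np.array([-.6,.8])
P=[[*(C+u*x/1000+v*y/1000),.045] for x,y in [(50,50),(50,-50),(-50,-50),(-50,50)]]
print("box",((proj(W,P)-[190,100])*5).round(0).tolist())
for a in (-.18,0.,.1,.15,.2):
    P=[]
    for x,y in [(32,20),(32,-20),(-32,-20),(-32,20)]:
        X=x*np.cos(a)+16*np.sin(a); Z=45+16*np.cos(a)-x*np.sin(a)
        p=C+u*X/1000+v*y/1000;P.append([p[0],p[1],Z/1000])
    print(a,((proj(W,P)-[190,100])*5).round(0).tolist())
```

```text
box [[618.0, 650.0], [56.0, 650.0], [22.0, 69.0], [657.0, 70.0]]
-0.18 [[464.0, 585.0], [214.0, 585.0], [210.0, 178.0], [469.0, 178.0]]
0.0 [[460.0, 591.0], [216.0, 591.0], [208.0, 198.0], [473.0, 199.0]]
0.1 [[458.0, 592.0], [218.0, 591.0], [206.0, 213.0], [474.0, 214.0]]
0.15 [[457.0, 591.0], [219.0, 591.0], [206.0, 221.0], [475.0, 222.0]]
0.2 [[456.0, 590.0], [219.0, 590.0], [205.0, 230.0], [476.0, 230.0]]
```

View pics/w2c.png

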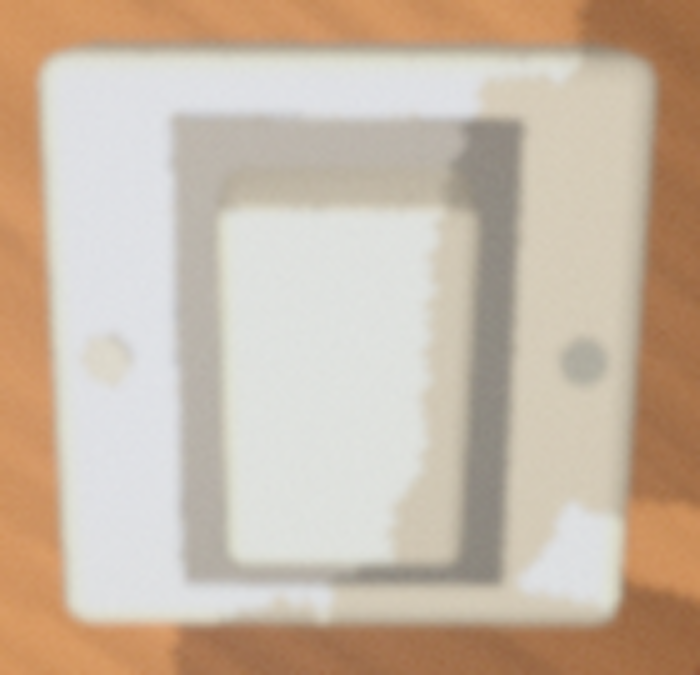

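The rocker's -x edge, corrected for the box's offset in the same crop, gives an angle of about +0.20. It is tipped right over. Next I'll go above the power key.

```bash
python3 -m jog '[[[1,11.2,-18.1,0,0,0,0.68],[1,11.2,-18.1,0,0,0,0.68],[1,11.2,-18.1,0,0,0,0.68],[1,11.2,-18.1,0,0,0,0.68],[1,11.2,-18.1,0,0,0,0.68],[1,11.2,-18.1,0,0,0,0.68],[1,11.2,-18.1,0,0,0,0.68],[1,11.2,-18.1,0,0,0,0.68]]]'
python3 - <<'E'
from h import *
s=bot.read_state();R=cv2.Rodrigues(s["tcp_rot"])[0];w=bot.camera_model("wrist")
im=bot.read_camera("wrist")[...,::-1]
cv2.imwrite("pics/w3.png",im)
print(R.round(3),s["tool_pos"],s["wrist_force"])
g=im.min(2);n,l,st,ce=cv2.connectedComponentsWithStats((g>150).astype(np.uint8))
for i in range(1,n):
    if 30<st[i,4]<4000: print(st[i],ce[i].round(1),onz(w,ce[i],.074).round(4),onz(w,ce[i],.069).round(4))
tip=s["tool_pos"]+R[:,2]*.173
print("tip",tip,"shift",R.T@(np.array([.521,.1275,.074])-tip)*100)
E
```

```text
time: 6.4
tool_pos: [0.5205, 0.1282, 0.3215]
tcp_rot: [-0.051, -3.141, -0.0]
wrist_force: [0.6, 0.2, -0.2]
width: 0.005
[[-0.999  0.033 -0.   ]
 [ 0.033  0.999  0.   ]
 [ 0.     0.    -1.   ]] [0.52047198 0.12824815 0.32148555] [ 0.57016602  0.23740645 -0.19997043]
[ 230  174   49   46 1668] [253.9 196. ] [0.5138 0.1261 0.074 ] [0.5155 0.126  0.069 ]
[   0  179   57   35 1611] [ 23.6 196.5] [ 0.5084 -0.0502  0.074 ] [ 0.51   -0.0543  0.069 ]
[ 90 189  21  20 364] [ 99.7 198.5] [0.5119 0.008  0.074 ] [0.5136 0.0052 0.069 ]
[150 189  21  20 370] [160.5 198.5] [0.5135 0.0546 0.074 ] [0.5152 0.0528 0.069 ]
tip [0.52040098 0.1282526  0.14848557] shift [-0.0653953  -0.07335083  7.44852969]
```

View pics/w3.png

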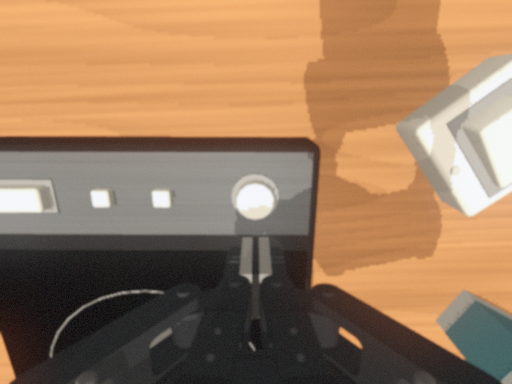

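The key is at (254,198) in the wrist view. Wrist and top disagree by about 7 mm in x, so I'll check with the side camera and a cleaner disc mask.

Run:
```python
from h import *
w=bot.camera_model("wrist")
im=bot.read_camera("wrist")[...,::-1].copy();S=bot.camera_model("side");T=bot.camera_model("top")
g=im.min(2)
for th in (170,200,215,230,240):
    n,l,st,ce=cv2.connectedComponentsWithStats((g[160:230,220:290]>th).astype(np.uint8))
    i=1+np.argmax(st[1:,4]);c=ce[i]+[220,160];print(th,st[i],c.round(1),onz(w,c,.074).round(4))
s0=cv2.imread("pics/side0.png")
a=cv2.resize(im[160:235,215:295],None,fx=5,fy=5,interpolation=cv2.INTER_CUBIC)
b=cv2.resize(s0[180:250,215:305],None,fx=5,fy=5,interpolation=cv2.INTER_CUBIC)
c=np.zeros((375,850,3),np.uint8);c[:a.shape[0],:400]=a;c[:350,400:850]=b
cv2.imwrite("pics/k3.png",c[:, :800])
for x,y in [(.521,.1275),(.5138,.1261),(.517,.127)]:
    r=.015;P=[[x+r*np.cos(t),y+r*np.sin(t),.074] for t in np.arange(4)*np.pi/2]
    print((x,y),"wrist",((proj(w,P)-[215,160])*5).round().tolist(),"side",((proj(S,P)-[215,180])*5+[400,0]).round().tolist(),"top",((proj(T,P)-[215,175])*6).round().tolist())
```

```text
170 [  12   15   46   44 1407] [253.6 197. ] [0.5148 0.1257 0.074 ]
200 [ 16  23  38  34 988] [254.5 199.9] [0.5171 0.1263 0.074 ]
215 [ 17  24  37  26 748] [254.1 197. ] [0.5148 0.1261 0.074 ]
230 [ 17  24  36  26 682] [254.  196.9] [0.5147 0.1261 0.074 ]
240 [ 18  25  34  24 609] [254. 197.] [0.5147 0.126  0.074 ]
(0.521, 0.1275) wrist [[209.0, 312.0], [303.0, 220.0], [203.0, 130.0], [109.0, 226.0]] side [[519.0, 57.0], [483.0, 57.0], [481.0, 78.0], [517.0, 78.0]] top [[148.0, 74.0], [115.0, 107.0], [148.0, 139.0], [180.0, 106.0]]
(0.5138, 0.1261) wrist [[199.0, 270.0], [294.0, 176.0], [192.0, 84.0], [97.0, 182.0]] side [[511.0, 63.0], [475.0, 63.0], [473.0, 85.0], [510.0, 84.0]] top [[151.0, 90.0], [118.0, 123.0], [151.0, 155.0], [184.0, 122.0]]
(0.517, 0.127) wrist [[205.0, 289.0], [300.0, 196.0], [199.0, 104.0], [104.0, 202.0]] side [[514.0, 60.0], [479.0, 60.0], [476.0, 82.0], [513.0, 81.0]] top [[149.0, 83.0], [116.0, 116.0], [149.0, 148.0], [182.0, 115.0]]
```

View pics/k3.png

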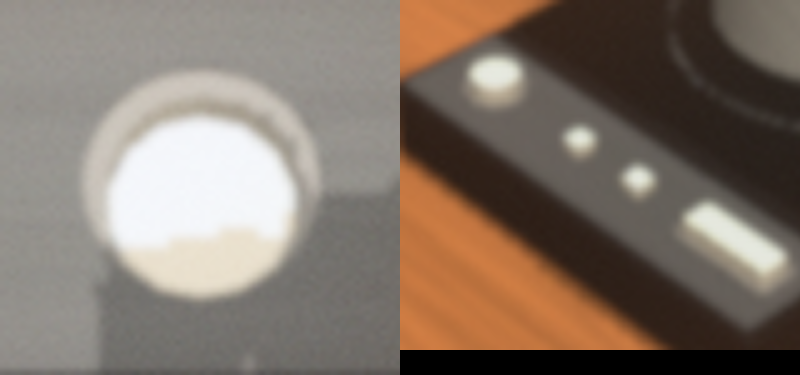

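The disc centre in the wrist crop is (203,207), and in the side crop about (495,72). Both agree on about (0.519, 0.127), a 1–2 mm correction. I'll press the power key.

```bash
python3 -m jog '[[[1,0.14,-0.13,4,0,0,0],[1,0.14,-0.13,6.5,0,0,0],[1,0.14,-0.13,7.1,0,0,0],[1,0.14,-0.13,7.3,0,0,0],[1,0.14,-0.13,7.4,0,0,0],[1,0.14,-0.13,7.5,0,0,0],[1,0.14,-0.13,7.6,0,0,0],[1,0.14,-0.13,7.7,0,0,0],[1,0.14,-0.13,7.8,0,0,0],[1,0.14,-0.13,7.9,0,0,0],[1,0.14,-0.13,7.9,0,0,0]]]'
```

```text
time: 7.88
tool_pos: [0.5197, 0.1261, 0.243]
tcp_rot: [0.055, 3.139, 0.001]
wrist_force: [2.2, 1.4, 2.9]
width: 0.001
```

```bash
python3 -m jog '[[[1,0,0,0.1,0,0,0],[1,0,0,0.2,0,0,0],[1,0,0,0.3,0,0,0],[1,0,0,0.4,0,0,0],[1,0,0,0.5,0,0,0],[1,0,0,0.5,0,0,0]]]'
```

```text
time: 8.62
tool_pos: [0.5197, 0.1261, 0.2403]
tcp_rot: [0.055, 3.14, 0.0]
wrist_force: [-3.3, 0.1, 20.0]
width: 0.0
```

```bash
python3 -m jog '[[[1,0,0,0.1,0,0,0],[1,0,0,0.2,0,0,0],[1,0,0,0.2,0,0,0]]]'
python3 -m jog '[[[1,0,0,-2,0,0,0],[1,0,0,-6,0,0,0],[1,0,0,-8,0,0,0],[1,0,0,-8,0,0,0],[1,0,0,-8,0,0,0],[1,0,0,-8,0,0,0]]]'
python3 - <<'E'
from h import *
s=bot.read_state();R=cv2.Rodrigues(s["tcp_rot"])[0];w=bot.camera_model("wrist")
im=bot.read_camera("wrist")[...,::-1].copy();sd=bot.read_camera("side")[...,::-1]
a=cv2.resize(im[160:235,215:295],None,fx=5,fy=5,interpolation=cv2.INTER_CUBIC)
b=cv2.resize(sd[180:250,215:295],None,fx=5,fy=5,interpolation=cv2.INTER_CUBIC)
c=np.zeros((375,800,3),np.uint8);c[:,:400]=a;c[:350,400:]=b
cv2.imwrite("pics/k4.png",c)
tip=s["tool_pos"]+R[:,2]*.173
print(R.round(3),tip,s["wrist_force"],"shift to bar",R.T@(np.array([.511,-.070,.074])-tip)*100)
for z in(.074,.067):
    r=.015;P=[[.519+r*np.cos(t),.127+r*np.sin(t),z] for t in np.arange(4)*np.pi/2]
    print(((proj(w,P)-[215,160])*5).round().tolist())
E
```

```text
time: 9.0
tool_pos: [0.5198, 0.1262, 0.2402]
tcp_rot: [0.054, 3.14, 0.0]
wrist_force: [-9.4, -1.3, 31.9]
width: -0.002
time: 9.75
tool_pos: [0.5182, 0.1258, 0.3136]
tcp_rot: [-0.055, -3.137, 0.001]
wrist_force: [-0.4, 0.6, -0.6]
width: 0.001
[[-0.999  0.035 -0.004]
 [ 0.035  0.999 -0.001]
 [ 0.004 -0.001 -1.   ]] [0.51755887 0.12564232 0.14062587] [-0.37594054  0.55311054 -0.55855589] shift to bar [ -0.05176959 -19.56925876   6.67988388]
[[223.0, 341.0], [320.0, 245.0], [217.0, 153.0], [120.0, 252.0]]
[[222.0, 322.0], [317.0, 229.0], [216.0, 139.0], [122.0, 235.0]]
```

View pics/k4.png

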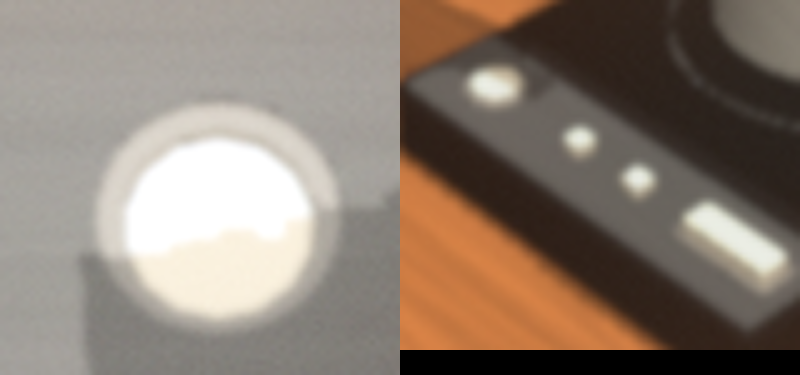

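The key has dropped (side crop centre 72 → 85). Force went from 20 to 32 N over 0.1 mm at tip z = 0.067, so it is fully in. Now to the start bar.

```bash
python3 -m jog '[[[1,0,-6,0,0,0,0],[1,0,-12,0,0,0,0],[1,0,-18,0,0,0,0],[1,0,-19.6,0,0,0,0],[1,0,-19.6,0,0,0,0],[1,0,-19.6,0,0,0,0],[1,0,-19.6,0,0,0,0]]]'
python3 - <<'E'
from h import *
s=bot.read_state();R=cv2.Rodrigues(s["tcp_rot"])[0];w=bot.camera_model("wrist")
im=bot.read_camera("wrist")[...,::-1].copy()
r=[.511,-.070];hx=np.array([.999,-.0386]);hy=np.array([.0386,.999])
for x,y in [(10,30),(10,-30),(-10,-30),(-10,30)]:
    q=proj(w,[*(r+hx*x/1000+hy*y/1000),.074])[0];cv2.circle(im,tuple(int(round(a)) for a in q),1,(0,0,255),-1)
cv2.imwrite("pics/b5.png",cv2.resize(im[140:260,150:350],None,fx=4,fy=4,interpolation=cv2.INTER_CUBIC))
tip=s["tool_pos"]+R[:,2]*.173
print(R.round(3),tip,s["wrist_force"],"shift to bar",R.T@(np.array([.511,-.070,.074])-tip)*100)
E
```

```text
time: 10.72
tool_pos: [0.5124, -0.0685, 0.3155]
tcp_rot: [-0.052, -3.141, -0.001]
wrist_force: [0.2, -0.4, 0.3]
width: -0.003
[[-0.999  0.033 -0.   ]
 [ 0.033  0.999  0.   ]
 [ 0.     0.    -1.   ]] [ 0.51235161 -0.06842796  0.14251677] [ 0.23924723 -0.3821712   0.33929054] shift to bar [ 0.12765549 -0.16435894  6.85165261]
```

View pics/b5.png

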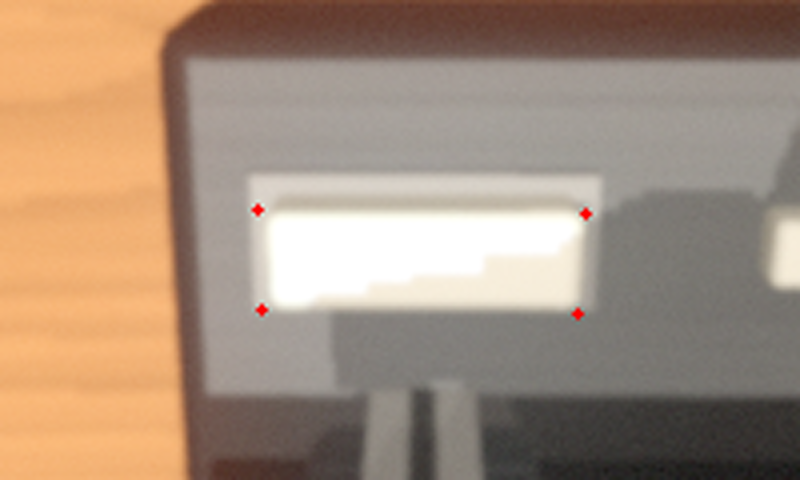

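The predicted outline matches the bar at (265–585, 210–310) to within about 1 mm. I'll press it down to a hard stop.

```bash
python3 -m jog '[[[1,0.13,-0.15,4,0,0,0],[1,0.13,-0.15,6.2,0,0,0],[1,0.13,-0.15,6.7,0,0,0],[1,0.13,-0.15,6.9,0,0,0],[1,0.13,-0.15,7.1,0,0,0],[1,0.13,-0.15,7.3,0,0,0],[1,0.13,-0.15,7.5,0,0,0],[1,0.13,-0.15,7.6,0,0,0],[1,0.13,-0.15,7.7,0,0,0],[1,0.13,-0.15,7.8,0,0,0],[1,0.13,-0.15,7.8,0,0,0]]]'
```

```text
time: 12.15
tool_pos: [0.5118, -0.0713, 0.2402]
tcp_rot: [0.055, 3.139, 0.0]
wrist_force: [-5.6, 3.6, 17.8]
width: 0.005
```

```bash
python3 -m jog '[[[1,0,0,0.1,0,0,0],[1,0,0,0.2,0,0,0],[1,0,0,0.2,0,0,0]]]'
python3 -m jog '[[[1,0,0,-1,0,0,0],[1,0,0,-4,0,0,0],[1,0,0,-9,0,0,0],[1,0,0,-14,0,0,0],[1,0,0,-14,0,0,0],[1,0,0,-14,0,0,0],[1,0,0,-14,0,0,0],[1,0,0,-14,0,0,0]]]'
python3 - <<'E'
from h import *
s=bot.read_state();print(s["tool_pos"],s["wrist_force"],s["time"])
im=bot.read_camera("side")[...,::-1]
cv2.imwrite("pics/s6.png",cv2.resize(im[130:280,155:355],None,fx=4,fy=4,interpolation=cv2.INTER_CUBIC))
E
```

```text
time: 12.52
tool_pos: [0.512, -0.0713, 0.24]
tcp_rot: [0.055, 3.139, 0.0]
wrist_force: [-10.1, 4.6, 30.0]
width: 0.002
time: 13.52
tool_pos: [0.5105, -0.0713, 0.3738]
tcp_rot: [-0.055, -3.138, -0.001]
wrist_force: [1.0, -0.7, -0.2]
width: 0.004
[ 0.51046041 -0.07129243  0.37384709] [ 1.01014438 -0.66682214 -0.19486934] 13.525
```

View pics/s6.png

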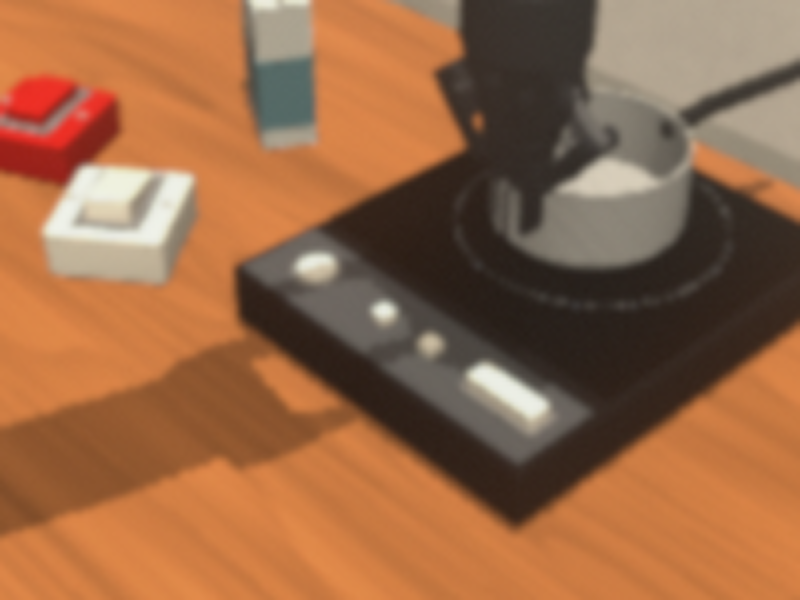

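The side view shows the rocker tipped at (118,195), the power key low at (316,267) and the bar sprung back at (508,395). The squares at (384,313) and (430,345) are untouched, and the pan hasn't moved. The arm is clear and still, so I'm handing in.

```bash
python3 -c "
from workcell import bot
print(bot.finish_job())"
```

```text
the job is handed in; nothing more can be done
None
```

I did the three presses in the order asked and handed the job in at about 13.6 s; no verdict came back.

| Control | Force at stop | Fingertip height at stop | What the last pictures showed |
|---|---|---|---|
| White box's rocker | 33 N | 57 mm | Angle about +0.20 rad in the wrist picture, so tipped right over |
| Round power key | 32 N | 67 mm | Stayed down after release |
| Start bar | 30 N | 67 mm | Sprung back up |

The final side view showed the square keys, pan and carton untouched. I did not look at the mill and can again, but the arm never went near them. The wrist force was about zero with the arm clear.

- **Power key position:** the cameras first disagreed by up to 7 mm. A cleaner outline of the key's top brought the wrist and side views into agreement within about 2 mm of the top view.
- **Rocker angle:** the side crop alone could not tell 0.1 from 0.2 rad. I took the angle from the wrist picture, corrected for the box's offset of about 4 px in it, and from the hard stop.

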